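Set the casting flasks over their wax trees

ROBOT

A 6-joint arm with a two-finger parallel gripper is mounted at the origin on the work surface. World frame = base frame: x ahead of the robot, y to its left, z up, the work surface at z = 0. Lengths are in m, angles in degrees, forces in N, time in s.
With the tool pointing down it reaches from about 0.25 to 0.725 m from the base axis. Payload 4 kg.
Tool frame: the origin (TCP) lies between the finger pads; the fingertips stand 19 mm ahead of it and the grasp point (between the pads) is the TCP; z points along the fingers, y is the line along which they close (so a half turn about z gives the same grasp; the last joint's range is limited). The gripper opens to 85 mm and grips with 20 to 120 N. Pads are 22 mm wide; open, the fingers measure 114 mm over their backs; the gripper's body (76 mm by 85 mm) begins 54 mm behind the grasp point. The pads swing forward as they close: fully open they stand 13 mm farther back than shut.
Start: joints at [65.718, 13.785, 0.286, 76.501, 0, 90], TCP at [0.206, 0.456, 0.25] pointing down, gripper open.
Joint ranges: [-155.79, 155.79], [-60.16, 107.12], [-62.33, 73.08], [-114, 123.19], [-81.49, 82.49], [-180, 180]. Speed limits (degrees/s): [159.86, 159.86, 180, 180, 180, 180].

INTERFACE

Orientations are given as [roll, pitch, yaw] about the fixed x, y, z axes, in that order (R = Rz(yaw) Ry(pitch) Rx(roll)).
In Python, from plant import robot, vision gives the robot as it stands.
- The arm moves only by the shell command python3 -m pendant 'ROWS' [FORCE]. ROWS is a JSON object of lists of equal length, an entry for each row: "linear": the shift along the tool's x, y, z in m, a list of three; "spin": the turn about the tool's z in rad; "claw": the closure, from -1 (fully open) to 1 (shut). In form: {"linear": [[tx, ty, tz], ...], "spin": [spin, ...], "claw": [claw, ...]}. A call has 1 to 8 rows; each row is the pose to reach, as a shift and turn from the pose commanded when the call began, along the tool's axes at that moment; what a row does not reach only later rows make up. A row lasts 1/12 s, in which the tool goes at most 41.7 mm and 7.16 degrees, less where a joint would pass 70% of its speed; a pose out of reach is approached as far as the arm can. A call with a gripper value outside its range is refused whole. The fingers move at their own pace and stop on an object; FORCE is the grip in N (left out, the last holds). Time passes only in rows, so rows that repeat a pose let the fingers close. It gives the time, the measured TCP pose, the force, the opening and the grip force at its end, in the units of the state.
- robot.get_obs(): the state, without advancing time (a new reading comes with each control period).
- vision.grab_frame(name): name is "scene" or "top" or "wrist"; returns the picture (384x512x3 uint8, blue, green, red); there is no depth.
- vision.get_calibration(name): a dict with "K" (3x3 intrinsics, pixels), "T" (4x4, takes a point from camera to world coordinates). Camera axes: x right, y up, looking along -z (the intrinsics and any distortion apply to the point x, -y, -z); pixel columns grow to the right and rows downward; lengths in m; the calibration is good to about 2 mm. A picture is of the moment at which its call begins: read the wrist's pose just before it. get_calibration takes no time and is no camera call; for the wrist camera it gives the pose at the moment of the call.
- robot.finish_job(): hands the job in; it is judged then, once.
The state is a dict: "clock": time; "joint_positions": joint angles; "joint_vel": joint speeds; "joint_efforts": joint torques, N m; "eef_pos": TCP position; "eef_rot": TCP orientation; "force": force on the tool from outside, world axes, zero at the start; "ft_torque": the same for the moment, N m; "width": opening from 0.0 (shut) to 1.0 (fully open); "finger_force": force on a finger pad.
Only numpy, scipy, OpenCV 4.12 (cv2) and the standard library are available. Lean on these libraries where they do the work, as an engineer would, in place of code of your own. Each camera call takes 0.05 s, during which the arm holds its last target. There are 200 camera calls.

TASK

Get the four wax trees ready for investing: lower each steel flask over a wax tree until it sits down fully inside the rim of the rubber base, so that every flask is on the base of its own diameter and stands about 2 cm taller than the tree inside it. Do not drop the flasks or knock the wax, and leave the bases, the jar and the rubber mould where they are.

Things in the scene. Friction and masses are not known exactly. Their poses are not given: they have to be found in the camera images.
- flask_narrow_short_center (a point): Short narrow casting flask: a plain open-ended stainless steel tube, outer diameter 50 mm, height 55 mm, wall 3 mm, 190 g, standing upright and loose on the bench. The point is on its axis, half-way up (27.5 mm above its lower rim); z along the axis. Either end may be down.
- flask_narrow_tall_center (a point): Tall narrow casting flask: a plain open-ended stainless steel tube, outer diameter 50 mm, height 90 mm, wall 3 mm, 310 g, standing upright and loose on the bench. The point is on its axis, half-way up (45 mm above its lower rim); z along the axis. Either end may be down.
- flask_wide_short_center (a point): Short wide casting flask: a plain open-ended stainless steel tube, outer diameter 65 mm, height 55 mm, wall 3 mm, 250 g, standing upright and loose on the bench. The point is on its axis, half-way up (27.5 mm above its lower rim); z along the axis. Either end may be down.
- flask_wide_tall_center (a point): Tall wide casting flask: a plain open-ended stainless steel tube, outer diameter 65 mm, height 90 mm, wall 3 mm, 410 g, standing upright and loose on the bench. The point is on its axis, half-way up (45 mm above its lower rim); z along the axis. Either end may be down.
- tree_narrow_short: Wax tree, short and slim: blue-green wax rings on a stem, fixed in the middle of its black rubber sprue base, which stands loose on the bench (270 g together). Origin at the centre of the base's underside, z up. Base: floor 6 mm thick, rim 18 mm high, its inside tapering from 65 mm across at the top to 55 mm at the floor; 73 mm outside; made for a flask of 50 mm. Tree: 26 mm across, tip 38 mm above the base's floor (44 mm above the origin).
- tree_narrow_tall: Wax tree, tall and slim: blue-green wax rings on a stem, fixed in the middle of its black rubber sprue base, which stands loose on the bench (270 g together). Origin at the centre of the base's underside, z up. Base: floor 6 mm thick, rim 18 mm high, its inside tapering from 65 mm across at the top to 55 mm at the floor; 73 mm outside; made for a flask of 50 mm. Tree: 26 mm across, tip 72 mm above the base's floor (78 mm above the origin).
- tree_wide_short: Wax tree, short and broad: blue-green wax rings on a stem, fixed in the middle of its black rubber sprue base, which stands loose on the bench (270 g together). Origin at the centre of the base's underside, z up. Base: floor 6 mm thick, rim 18 mm high, its inside tapering from 80 mm across at the top to 70 mm at the floor; 88 mm outside; made for a flask of 65 mm. Tree: 39 mm across, tip 38 mm above the base's floor (44 mm above the origin).
- tree_wide_tall: Wax tree, tall and broad: blue-green wax rings on a stem, fixed in the middle of its black rubber sprue base, which stands loose on the bench (270 g together). Origin at the centre of the base's underside, z up. Base: floor 6 mm thick, rim 18 mm high, its inside tapering from 80 mm across at the top to 70 mm at the floor; 88 mm outside; made for a flask of 65 mm. Tree: 39 mm across, tip 72 mm above the base's floor (78 mm above the origin).
- jar: White closed jar, 54 mm across, 75 mm high, loose, to be left alone. Origin at the centre of its underside.
- mould: Flat reddish-brown rubber mould block, 75 x 50 mm, 27 mm high, loose, to be left alone. Origin at the centre of its underside, x along its length.

How it is judged:
By the outcome, as a careful person would: the job done as asked, in the order asked, and still so for the second after the job is handed in, with the robot touching nothing.
It also fails if it takes over 107 s, if anything falls off the work surface, if the arm or the gripper's body presses on something with over 40 N, if the wrist force passes 120 N, or if a joint passes its speed limit or range.

## Working session

There is one attempt and no reset: what is moved stays moved. The work goes in short steps, Python scripts to look and compute and a shell command to move; the robot and the scene stay as the last step left them, time stands still between calls to the robot, and variables do not carry over. Pictures are saved under pics/ and viewed, at most 14 in all, crops included, and the job is handed in when it is done.

```bash
ls; mkdir -p pics; python3 - <<'E'
from plant import robot, vision
import cv2
print(robot.get_obs())
for n in ("scene","top"):
    im=vision.grab_frame(n); cv2.imwrite(f"pics/{n}0.png",im)
    c=vision.get_calibration(n); print(n,c)
E
```

```text
pics
{'clock': 0.0, 'joint_positions': array([6.57174688e+01, 1.38318467e+01, 2.12954730e-01, 7.64992374e+01,
       2.07440466e-03, 9.00006708e+01]), 'joint_vel': array([-0.02846413, -0.00697848,  0.00062307,  0.06202488, -0.09309296,
       -0.09297305]), 'joint_efforts': array([ 1.44583595e-03, -3.72314179e+01,  2.52409387e+01,  1.67535542e-02,
        2.56825524e-04, -1.68874131e-06]), 'eef_pos': array([0.20536944, 0.45523794, 0.2494109 ]), 'eef_rot': array([-1.79881871e+02, -2.07301723e-03,  1.55716794e+02]), 'force': array([-0.4745037 , -0.50593204, -0.07030279]), 'ft_torque': array([-0.00556533,  0.00754053, -0.03570691]), 'finger_force': 0.0, 'width': 0.9992175207662795}
scene {'K': array([[490.78327535,   0.        , 254.31077528],
       [  0.        , 490.78327535, 191.02420813],
       [  0.        ,   0.        ,   1.        ]]), 'T': array([[ 0.69229259, -0.40546944,  0.59693006,  1.40177512],
       [ 0.72157558,  0.3801163 , -0.57865385, -0.84847194],
       [ 0.00772361,  0.83132793,  0.55572855,  0.86790034],
       [ 0.        ,  0.        ,  0.        ,  1.        ]])}
top {'K': array([[485.27418143,   0.        , 260.79607664],
       [  0.        , 485.27418143, 195.77599425],
       [  0.        ,   0.        ,   1.        ]]), 'T': array([[-2.12008770e-02,  9.92842171e-01, -1.17537000e-01,
         3.82786772e-01],
       [-9.99718335e-01, -1.97983863e-02,  1.30872206e-02,
        -4.65274432e-04],
       [ 1.06665015e-02,  1.17781354e-01,  9.92982265e-01,
         1.33224852e+00],
       [ 0.00000000e+00,  0.00000000e+00,  0.00000000e+00,
         1.00000000e+00]])}
```

View pics/top0.png

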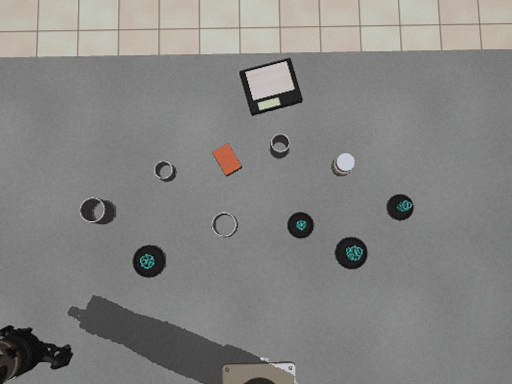

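View pics/scene0.png

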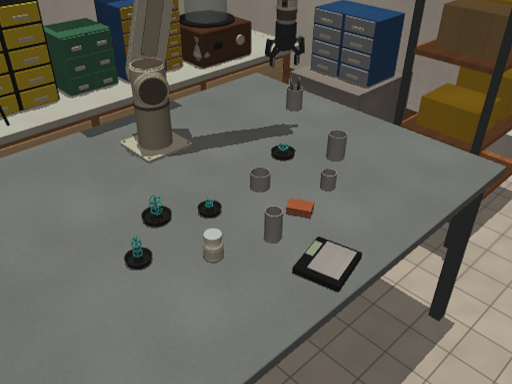

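The top view shows these positions in pixels:

| Object | Narrow short | Narrow tall | Wide short | Wide tall |
|---|---|---|---|---|
| Flask | (164,171) | (280,144) | (225,225) | (92,210) |
| Tree base | (301,225) | (400,207) | (149,261) | (351,253) |

The jar is at (344,163) and the mould at (228,159). The scene view confirms the heights: the tall trees are at (155,210) and (137,255), and the tall flasks at (337,145) and (273,225).

```bash
cat > h.py <<'E'
import numpy as np, cv2
from scipy.ndimage import map_coordinates
from scipy.optimize import minimize
from plant import robot, vision
A=np.linspace(0,2*np.pi,120,endpoint=False)
def proj(P,c):
    q=np.linalg.inv(c["T"])@np.c_[P,np.ones(len(P))].T
    u=c["K"]@np.array([q[0],-q[1],-q[2]]); return (u[:2]/u[2]).T
def back(px,c,z):
    d=np.linalg.inv(c["K"])@[px[0],px[1],1]; d=c["T"][:3,:3]@[d[0],-d[1],-d[2]]
    o=c["T"][:3,3]; return (o+d*(z-o[2])/d[2])[:2]
def samp(g,c,x,y,r,z):
    p=proj(np.c_[x+r*np.cos(A),y+r*np.sin(A),np.full(len(A),z)],c)
    return map_coordinates(g,[p[:,1],p[:,0]],order=1,mode="nearest")
def fit(g,c,xy,kind,R,z,span=.03):
    if kind=="flask": f=lambda v:-np.mean(samp(g,c,*v,R-.0015,z)-.5*samp(g,c,*v,R+.004,z)-.5*samp(g,c,*v,R-.007,z))
    else: f=lambda v:-np.mean(samp(g,c,*v,R+.003,z)-samp(g,c,*v,R-.003,z))
    G=np.arange(-span,span+1e-9,.002)
    b=min(((f((xy[0]+a,xy[1]+b)),xy[0]+a,xy[1]+b) for a in G for b in G))
    r=minimize(f,b[1:],method="Nelder-Mead",options=dict(initial_simplex=np.array([b[1:],(b[1]+.002,b[2]),(b[1],b[2]+.002)])))
    return r.x,-r.fun
OBJ={"fNS":("flask",.025,.055,(164,171),(329,174)),"fNT":("flask",.025,.09,(280,142),(274,213)),
"fWS":("flask",.0325,.055,(225,225),(260,174)),"fWT":("flask",.0325,.09,(92,210),(337,136)),
"tNS":("base",.0365,.018,(301,225),(209,208)),"tNT":("base",.0365,.018,(400,207),(138,257)),
"tWS":("base",.044,.018,(149,261),(283,151)),"tWT":("base",.044,.018,(351,253),(156,215))}
E
python3 - <<'E'
from h import *
for k,(kind,R,z,p,s) in OBJ.items():
    o=[]
    for n,px,ff in(("top",p,"pics/top0.png"),("scene",s,"pics/scene0.png")):
        c=vision.get_calibration(n); g=cv2.imread(ff,0).astype(float)
        x,sc=fit(g,c,back(px,c,z),kind,R,z); o+=[*np.round(x,4),round(sc,1)]
    print(k,*o, "r=%.3f az=%.1f"%(np.hypot(*o[:2]),np.degrees(np.arctan2(o[1],o[0]))))
for n,z,p in(("jar",.075,(345,161)),("mould",.027,(228,159))):
    print(n,back(p,vision.get_calibration("top"),z))
c=vision.get_calibration("wrist");print(c, np.linalg.inv(np.eye(4)) is None)
cv2.imwrite("pics/w0.png",vision.grab_frame("wrist"))
E
```

```text
fNS 0.6109 0.2429 60.6 0.6101 0.2472 17.9 r=0.657 az=21.7
fNT 0.6706 -0.0699 63.7 0.6693 -0.066 29.1 r=0.674 az=-6.0
fWS 0.4621 0.0831 52.8 0.4604 0.0872 17.2 r=0.470 az=10.2
fWT 0.5038 0.4176 66.0 0.5027 0.4233 12.6 r=0.654 az=39.7
tNS 0.4569 -0.1228 92.2 0.4585 -0.1201 40.4 r=0.473 az=-15.0
tNT 0.5004 -0.3963 91.8 0.5022 -0.3943 46.2 r=0.638 az=-38.4
tWS 0.3691 0.2857 90.2 0.3707 0.2892 33.4 r=0.467 az=37.7
tWT 0.3793 -0.2573 94.5 0.3815 -0.2551 40.6 r=0.458 az=-34.2
jar [ 0.61948468 -0.2409598 ]
mould [0.64019934 0.06975034]
{'K': array([[314.87493133,   0.        , 260.77295682],
       [  0.        , 314.87493133, 184.71269321],
       [  0.        ,   0.        ,   1.        ]]), 'T': array([[ 0.41162979, -0.8709262 , -0.26841847,  0.13539475],
       [ 0.91134596,  0.39237497,  0.12446053,  0.48658789],
       [-0.00307525, -0.29585375,  0.9552283 ,  0.37215154],
       [ 0.        ,  0.        ,  0.        ,  1.        ]])} False
```

The measured radii and heights fit the reach. The two cameras differ by 2–5 mm, so I'll refine with the wrist camera. I turn the tool to yaw 90 (tool x = world y, tool y = world x) and move over the tall wide flask.

```bash
python3 -m pendant '{"linear":[[-0.287,0.088,0],[-0.287,0.088,0],[-0.287,0.088,0],[-0.287,0.088,0],[-0.287,0.088,0],[-0.287,0.088,0],[-0.287,0.088,0],[-0.287,0.088,0]],"spin":[1.147,1.147,1.147,1.147,1.147,1.147,1.147,1.147],"claw":[-1,-1,-1,-1,-1,-1,-1,-1]}' 50
cat >> h.py <<'E'
def look(k,span=.015,save=None):
    """refine object k in the wrist view, starting from its top-camera position"""
    kind,R,z,p,s=OBJ[k]; ct=vision.get_calibration("top")
    x0=fit(cv2.imread("pics/top0.png",0).astype(float),ct,back(p,ct,z),kind,R,z)[0]
    c=vision.get_calibration("wrist"); im=vision.grab_frame("wrist"); g=im[...].mean(2)
    x,sc=fit(g,c,x0,kind,R,z,span)
    q=proj(np.c_[x[0]+R*np.cos(A),x[1]+R*np.sin(A),np.full(len(A),z)],c)
    cv2.polylines(im,[np.int32(q)],True,(0,0,255),1)
    if save: cv2.imwrite(save,im)
    e=robot.get_obs(); d=x-e["eef_pos"][:2]
    print(k,"top",x0.round(4),"wrist",x.round(4),"score",round(sc,1),"TCP",e["eef_pos"].round(4),"rpy",e["eef_rot"].round(2),"tool dx,dy",round(d[1],4),round(d[0],4),"t",round(e["clock"],2))
E
python3 -c "
from h import *
print(robot.get_obs()['eef_rot'],robot.get_obs()['eef_pos'])"
```

```text
clock: 0.82
eef_pos: [0.5092, 0.4156, 0.2479]
eef_rot: [180.0, 0.1, 97.7]
force: [-1.2, -0.2, 0.2]
width: 1.0
finger_force: 0.0
[1.79959382e+02 1.16774115e-01 9.77400114e+01] [0.50918166 0.41555437 0.2479494 ]
```

```bash
python3 -m pendant '{"linear":[[0,0,0],[0,0,0],[0,0,0],[0,0,0],[0,0,0]],"spin":[0.147,0.147,0.147,0.147,0.147],"claw":[-1,-1,-1,-1,-1]}'
python3 -c "
from h import *
look('fWT',save='pics/w1.png')
look('tWS',span=.01,save='pics/w1b.png')"
```

```text
clock: 1.23
eef_pos: [0.5027, 0.4183, 0.2505]
eef_rot: [-180.0, -0.0, 90.2]
force: [-0.8, -0.1, -0.4]
width: 0.998
finger_force: 0.0
fWT top [0.5038 0.4176] wrist [0.5026 0.4185] score 62.3 TCP [0.5027 0.4184 0.2507] rpy [ 1.7999e+02 -1.0000e-02  9.0150e+01] tool dx,dy 0.0002 -0.0 t 1.28
tWS top [0.3691 0.2857] wrist [0.3703 0.2915] score 71.0 TCP [0.5027 0.4184 0.2507] rpy [ 1.7998e+02 -2.0000e-02  9.0130e+01] tool dx,dy -0.1268 -0.1325 t 1.33
```

View pics/w1.png

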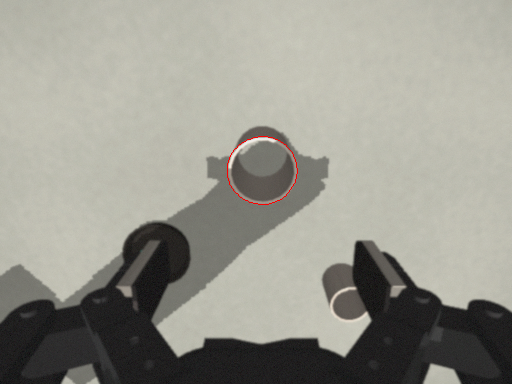

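The rim fit at pixel (262,170) sits cleanly on the flask, which is centred under the tool. Descending to z 0.065 and gripping.

```bash
python3 -m pendant '{"linear":[[0,0,0.04],[0,0,0.08],[0,0,0.12],[0,0,0.155],[0,0,0.175],[0,0,0.185],[0,0,0.185],[0,0,0.185]],"spin":[0,0,0,0,0,0,0,0],"claw":[-1,-1,-1,-1,-1,-1,-1,-1]}'
python3 -m pendant '{"linear":[[0,0,0],[0,0,0],[0,0,0],[0,0,0],[0,0,0],[0,0,0],[0,0,0],[0,0,0]],"spin":[0,0,0,0,0,0,0,0],"claw":[0.5,0.5,0.5,0.5,0.5,0.5,0.5,0.5]}' 50
```

```text
clock: 2.0
eef_pos: [0.5036, 0.4185, 0.0662]
eef_rot: [180.0, -0.0, 90.0]
force: [0.3, 0.3, 1.1]
width: 1.0
finger_force: 0.0
clock: 2.67
eef_pos: [0.5049, 0.4193, 0.0684]
eef_rot: [179.8, -0.2, 90.0]
force: [-1.4, 0.2, 6.4]
width: 0.757
finger_force: 54.6
```

```bash
python3 -m pendant '{"linear":[[0,0,-0.01],[0,0,-0.03],[0,0,-0.07],[0,0,-0.11],[-0.02,0,-0.15],[-0.055,-0.01,-0.17],[-0.095,-0.017,-0.17],[-0.135,-0.025,-0.17]],"spin":[0,0,0,0,0,0,0,0],"claw":[0.5,0.5,0.5,0.5,0.5,0.5,0.5,0.5]}'
python3 -m pendant '{"linear":[[-0.04,-0.006,0],[-0.08,-0.012,0],[-0.12,-0.02,0],[-0.16,-0.027,0],[-0.2,-0.033,0],[-0.24,-0.04,0],[-0.28,-0.047,0],[-0.32,-0.053,0]],"spin":[0,0,0,0,0,0,0,0],"claw":[0.5,0.5,0.5,0.5,0.5,0.5,0.5,0.5]}'
python3 -m pendant '{"linear":[[-0.04,-0.006,0],[-0.08,-0.012,0],[-0.12,-0.02,0],[-0.16,-0.027,0],[-0.2,-0.033,0],[-0.24,-0.04,0],[-0.28,-0.045,0],[-0.293,-0.047,0]],"spin":[0,0,0,0,0,0,0,0],"claw":[0.5,0.5,0.5,0.5,0.5,0.5,0.5,0.5]}'
python3 -m pendant '{"linear":[[0,0,0],[0,0,0],[0,0,0],[0,0,0]],"spin":[0,0,0,0],"claw":[0.5,0.5,0.5,0.5]}'
python3 -c "
from h import *
look('tWT',save='pics/w2.png')"
```

```text
clock: 3.33
eef_pos: [0.4788, 0.2826, 0.2378]
eef_rot: [179.8, -0.1, 90.1]
force: [0.7, -0.6, -4.9]
width: 0.761
finger_force: 57.2
clock: 4.0
eef_pos: [0.4239, -0.0386, 0.2356]
eef_rot: [-180.0, 0.0, 90.0]
force: [1.8, -1.1, -4.2]
width: 0.755
finger_force: 57.2
clock: 4.67
eef_pos: [0.377, -0.3349, 0.2354]
eef_rot: [-180.0, 0.2, 89.7]
force: [0.5, 0.2, -4.3]
width: 0.754
finger_force: 57.2
clock: 5.0
eef_pos: [0.3785, -0.3285, 0.2353]
eef_rot: [-180.0, -0.0, 90.1]
force: [0.2, 0.9, -3.8]
width: 0.756
finger_force: 57.2
tWT top [ 0.3793 -0.2573] wrist [ 0.3783 -0.2563] score 136.0 TCP [ 0.3786 -0.3286  0.2354] rpy [-1.7999e+02 -3.0000e-02  9.0110e+01] tool dx,dy 0.0722 -0.0003 t 5.05
```

View pics/w2.png

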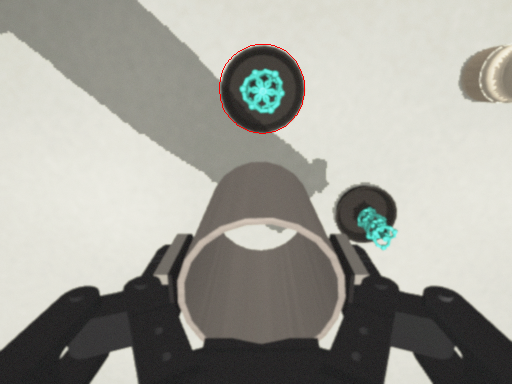

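The red fit sits on the base rim of the tall broad tree at (262,89), and the flask hangs straight in the fingers. Next I move +72 mm along tool x and lower to just above the seat.

```bash
python3 -m pendant '{"linear":[[0.036,0,0],[0.06,0,0],[0.072,0,0],[0.072,0,0],[0.072,0,0],[0.072,0,0.02]],"spin":[0,0,0,0,0,0],"claw":[0.5,0.5,0.5,0.5,0.5,0.5]}'
python3 -m pendant '{"linear":[[0,0,0.025],[0,0,0.05],[0,0,0.075],[0,0,0.1],[0,0,0.115],[0,0,0.13],[0,0,0.13],[0,0,0.13]],"spin":[0,0,0,0,0,0,0,0],"claw":[0.5,0.5,0.5,0.5,0.5,0.5,0.5,0.5]}'
python3 -m pendant '{"linear":[[0,0,0.002],[0,0,0.004],[0,0,0.006],[0,0,0.008],[0,0,0.01],[0,0,0.01]],"spin":[0,0,0,0,0,0],"claw":[0.5,0.5,0.5,0.5,0.5,0.5]}'
```

```text
clock: 5.55
eef_pos: [0.3813, -0.2597, 0.2191]
eef_rot: [179.6, 0.4, 90.1]
force: [1.8, -0.8, -2.7]
width: 0.758
finger_force: 57.3
clock: 6.22
eef_pos: [0.3782, -0.2583, 0.0849]
eef_rot: [-179.9, -0.0, 90.0]
force: [0.3, 0.0, -2.5]
width: 0.756
finger_force: 57.3
clock: 6.72
eef_pos: [0.3786, -0.2577, 0.0753]
eef_rot: [180.0, -0.0, 90.0]
force: [0.7, 0.7, -4.0]
width: 0.756
finger_force: 57.3
```

```bash
python3 -m pendant '{"linear":[[0,0,0.001],[0,0,0.002],[0,0,0.003],[0,0,0.003],[0,0,0.003]],"spin":[0,0,0,0,0],"claw":[0.5,0.5,0.5,0.5,0.5]}'
python3 -m pendant '{"linear":[[0,0,0.001],[0,0,0.002],[0,0,0.003],[0,0,0.003],[0,0,0.003]],"spin":[0,0,0,0,0],"claw":[0.5,0.5,0.5,0.5,0.5]}'
```

```text
clock: 7.13
eef_pos: [0.3787, -0.2581, 0.0742]
eef_rot: [179.9, 0.1, 90.0]
force: [-4.2, 2.4, 12.3]
width: 0.756
finger_force: 58.7
clock: 7.55
eef_pos: [0.3787, -0.2582, 0.0739]
eef_rot: [179.9, 0.1, 90.0]
force: [-10.9, 7.8, 35.5]
width: 0.754
finger_force: 60.6
```

The flask touched down at TCP z 0.0742, and 0.0744 was expected, so it is seated. I ease the pressure, open and lift.

```bash
python3 -m pendant '{"linear":[[0,0,-0.002],[0,0,-0.004],[0,0,-0.004],[0,0,-0.004],[0,0,-0.004],[0,0,-0.004],[0,0,-0.004],[0,0,-0.004]],"spin":[0,0,0,0,0,0,0,0],"claw":[0.5,0.5,-1,-1,-1,-1,-1,-1]}'
python3 -m pendant '{"linear":[[0,0,0],[0,0,-0.02],[0,0,-0.05],[0,0,-0.09],[0,0,-0.13],[0,0,-0.16],[0,0,-0.177],[0,0,-0.177]],"spin":[0,0,0,0,0,0,0,0],"claw":[-1,-1,-1,-1,-1,-1,-1,-1]}'
python3 -m pendant '{"linear":[[0,0,0],[0,0,0]],"spin":[0,0],"claw":[-1,-1]}'
python3 -c "
from h import *
look('tWT',save='pics/w3.png')
OBJ['x']=('flask',.0325,.096,OBJ['tWT'][3],0); look('x')"
```

```text
clock: 8.22
eef_pos: [0.3784, -0.258, 0.073]
eef_rot: [-180.0, -0.0, 90.0]
force: [0.1, 0.4, -0.2]
width: 1.002
finger_force: 0.0
clock: 8.88
eef_pos: [0.3805, -0.2594, 0.255]
eef_rot: [179.6, 0.3, 90.0]
force: [1.1, -1.0, 0.1]
width: 1.0
finger_force: 0.0
clock: 9.05
eef_pos: [0.3779, -0.2576, 0.2493]
eef_rot: [-179.9, -0.1, 90.0]
force: [0.4, 0.1, -0.4]
width: 0.995
finger_force: 0.0
tWT top [ 0.3793 -0.2573] wrist [ 0.3782 -0.2576] score 70.0 TCP [ 0.3777 -0.2574  0.2488] rpy [-1.7986e+02 -9.0000e-02  9.0000e+01] tool dx,dy -0.0002 0.0005 t 9.1
x top [ 0.3648 -0.2474] wrist [ 0.3768 -0.2582] score 60.6 TCP [ 0.3776 -0.2574  0.2486] rpy [-1.7984e+02 -1.1000e-01  9.0000e+01] tool dx,dy -0.0009 -0.0008 t 9.15
```

View pics/w3.png

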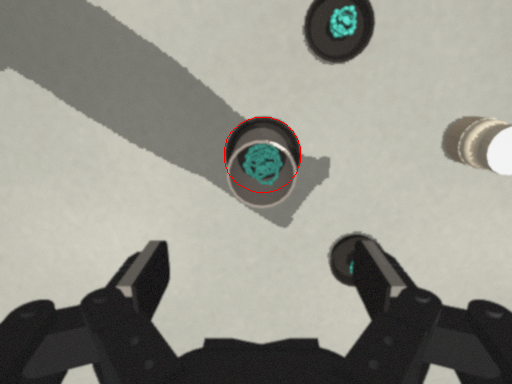

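The tall wide flask sits centred in its base at about (262,165) with the tree inside. Next is the tall narrow flask.

```bash
python3 -m pendant '{"linear":[[0.02,0.031,0],[0.04,0.062,0],[0.06,0.093,0],[0.08,0.124,0],[0.1,0.155,0],[0.12,0.186,0],[0.14,0.218,0],[0.16,0.249,0]],"spin":[0,0,0,0,0,0,0,0],"claw":[-1,-1,-1,-1,-1,-1,-1,-1]}'
python3 -m pendant '{"linear":[[0.018,0.027,0],[0.028,0.043,0],[0.028,0.043,0],[0.028,0.043,0],[0.028,0.043,0]],"spin":[0,0,0,0,0],"claw":[-1,-1,-1,-1,-1]}'
python3 -c "
from h import *
look('fNT',save='pics/w4.png')"
```

```text
clock: 9.82
eef_pos: [0.6282, -0.0966, 0.2482]
eef_rot: [-179.8, -0.0, 90.0]
force: [0.2, -0.8, 0.8]
width: 0.999
finger_force: 0.0
clock: 10.23
eef_pos: [0.6695, -0.0703, 0.2487]
eef_rot: [-179.8, 0.0, 90.0]
force: [-0.3, 0.1, 0.1]
width: 1.001
finger_force: 0.0
fNT top [ 0.6706 -0.0699] wrist [ 0.6688 -0.0682] score 60.0 TCP [ 0.6694 -0.0706  0.2495] rpy [-179.87    0.     89.95] tool dx,dy 0.0024 -0.0006 t 10.28
```

```bash
python3 -m pendant '{"linear":[[0.002,0,0.04],[0.002,0,0.08],[0.002,0,0.12],[0.002,0,0.155],[0.002,0,0.175],[0.002,0,0.185],[0.002,0,0.185],[0.002,0,0.185]],"spin":[0,0,0,0,0,0,0,0],"claw":[-1,-1,-1,-1,-1,-1,-1,-1]}'
python3 -m pendant '{"linear":[[0,0,0],[0,0,0],[0,0,0],[0,0,0],[0,0,0],[0,0,0],[0,0,0],[0,0,0]],"spin":[0,0,0,0,0,0,0,0],"claw":[0.8,0.8,0.8,0.8,0.8,0.8,0.8,0.8]}'
python3 -m pendant '{"linear":[[0,0,-0.01],[0,0,-0.03],[0,0,-0.06],[0,0,-0.1],[0,0,-0.14],[0,0,-0.17],[0,0,-0.17],[0,0,-0.17]],"spin":[0,0,0,0,0,0,0,0],"claw":[0.8,0.8,0.8,0.8,0.8,0.8,0.8,0.8]}'
```

```text
clock: 10.95
eef_pos: [0.6705, -0.0687, 0.0664]
eef_rot: [179.9, 0.0, 89.9]
force: [1.1, 0.0, 0.9]
width: 1.0
finger_force: 0.0
clock: 11.62
eef_pos: [0.6718, -0.0681, 0.0675]
eef_rot: [179.8, 0.0, 90.0]
force: [-1.3, -0.8, 6.2]
width: 0.565
finger_force: 51.2
clock: 12.28
eef_pos: [0.6715, -0.0679, 0.2378]
eef_rot: [179.7, 0.0, 90.0]
force: [-0.1, -0.8, -4.9]
width: 0.564
finger_force: 53.0
```

```bash
python3 -m pendant '{"linear":[[-0.037,-0.016,0],[-0.074,-0.032,0],[-0.111,-0.047,0],[-0.148,-0.063,0],[-0.185,-0.079,0],[-0.222,-0.095,0],[-0.259,-0.111,0],[-0.296,-0.126,0]],"spin":[0,0,0,0,0,0,0,0],"claw":[0.8,0.8,0.8,0.8,0.8,0.8,0.8,0.8]}'
python3 -m pendant '{"linear":[[-0.037,-0.016,0],[-0.074,-0.032,0],[-0.102,-0.044,0],[-0.102,-0.044,0],[-0.102,-0.044,0],[-0.102,-0.044,0],[-0.102,-0.044,0],[-0.102,-0.044,0]],"spin":[0,0,0,0,0,0,0,0],"claw":[0.8,0.8,0.8,0.8,0.8,0.8,0.8,0.8]}'
python3 -c "
from h import *
look('tNT',save='pics/w5.png')"
```

```text
clock: 12.95
eef_pos: [0.5419, -0.3645, 0.2317]
eef_rot: [-179.7, -0.2, 90.0]
force: [1.3, -0.0, -3.9]
width: 0.564
finger_force: 53.1
clock: 13.62
eef_pos: [0.5011, -0.4642, 0.2345]
eef_rot: [-179.9, -0.1, 90.1]
force: [-1.1, 0.5, -3.4]
width: 0.567
finger_force: 53.2
tNT top [ 0.5004 -0.3963] wrist [ 0.4999 -0.3959] score 133.4 TCP [ 0.5012 -0.4644  0.2349] rpy [-1.7997e+02 -5.0000e-02  9.0130e+01] tool dx,dy 0.0685 -0.0013 t 13.67
```

View pics/w5.png

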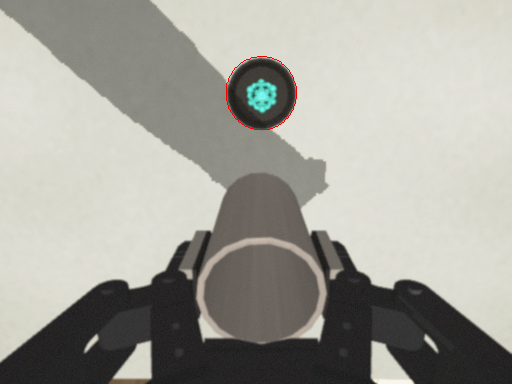

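The base rim fit at (262,93) is clean and the flask hangs straight. I move +69.5 mm along tool x and −1 mm along tool y, then lower.

```bash
python3 -m pendant '{"linear":[[0.036,0,0],[0.06,-0.001,0],[0.0695,-0.001,0],[0.0695,-0.001,0],[0.0695,-0.001,0],[0.0695,-0.001,0.02]],"spin":[0,0,0,0,0,0],"claw":[0.8,0.8,0.8,0.8,0.8,0.8]}'
python3 -m pendant '{"linear":[[0,0,0.025],[0,0,0.05],[0,0,0.075],[0,0,0.1],[0,0,0.115],[0,0,0.13],[0,0,0.135],[0,0,0.138]],"spin":[0,0,0,0,0,0,0,0],"claw":[0.8,0.8,0.8,0.8,0.8,0.8,0.8,0.8]}'
python3 -m pendant '{"linear":[[0,0,0.001],[0,0,0.002],[0,0,0.003],[0,0,0.004],[0,0,0.005],[0,0,0.005]],"spin":[0,0,0,0,0,0],"claw":[0.8,0.8,0.8,0.8,0.8,0.8]}'
```

```text
clock: 14.17
eef_pos: [0.5019, -0.3984, 0.2204]
eef_rot: [179.5, 0.4, 90.0]
force: [1.0, -1.4, -2.1]
width: 0.567
finger_force: 52.9
clock: 14.83
eef_pos: [0.4989, -0.3968, 0.076]
eef_rot: [-179.9, -0.0, 90.0]
force: [0.2, -0.1, -2.5]
width: 0.568
finger_force: 52.6
clock: 15.33
eef_pos: [0.5001, -0.397, 0.0738]
eef_rot: [179.9, 0.1, 90.0]
force: [-0.8, 0.0, 1.9]
width: 0.567
finger_force: 53.2
```

```bash
python3 -m pendant '{"linear":[[0,0,0.001],[0,0,0.002],[0,0,0.002],[0,0,0.002]],"spin":[0,0,0,0],"claw":[0.8,0.8,0.8,0.8]}'
python3 -m pendant '{"linear":[[0,0,-0.002],[0,0,-0.003],[0,0,-0.003],[0,0,-0.003],[0,0,-0.003],[0,0,-0.003],[0,0,-0.003],[0,0,-0.003]],"spin":[0,0,0,0,0,0,0,0],"claw":[0.8,0.8,-1,-1,-1,-1,-1,-1]}'
python3 -m pendant '{"linear":[[0,0,0],[0,0,-0.02],[0,0,-0.05],[0,0,-0.09],[0,0,-0.13],[0,0,-0.16],[0,0,-0.177],[0,0,-0.177]],"spin":[0,0,0,0,0,0,0,0],"claw":[-1,-1,-1,-1,-1,-1,-1,-1]}'
python3 -m pendant '{"linear":[[0,0,0],[0,0,0]],"spin":[0,0],"claw":[-1,-1]}'
python3 -c "
from h import *
look('tNT',save='pics/w6.png')"
```

```text
clock: 15.67
eef_pos: [0.5001, -0.3972, 0.0735]
eef_rot: [179.8, 0.1, 90.0]
force: [-2.4, 1.3, 10.3]
width: 0.563
finger_force: 54.2
clock: 16.33
eef_pos: [0.4994, -0.3964, 0.0732]
eef_rot: [-180.0, -0.0, 90.0]
force: [-0.3, 0.2, 0.2]
width: 0.995
finger_force: 0.0
clock: 17.0
eef_pos: [0.5013, -0.3979, 0.2564]
eef_rot: [179.5, 0.4, 90.0]
force: [0.6, 0.0, 0.8]
width: 1.004
finger_force: 0.0
clock: 17.17
eef_pos: [0.4989, -0.396, 0.2489]
eef_rot: [-179.9, -0.1, 90.0]
force: [0.1, -0.8, -0.1]
width: 1.0
finger_force: 0.0
tNT top [ 0.5004 -0.3963] wrist [ 0.4997 -0.3967] score 68.0 TCP [ 0.4987 -0.3959  0.2482] rpy [-1.7984e+02 -1.3000e-01  9.0000e+01] tool dx,dy -0.0009 0.001 t 17.22
```

View pics/w6.png

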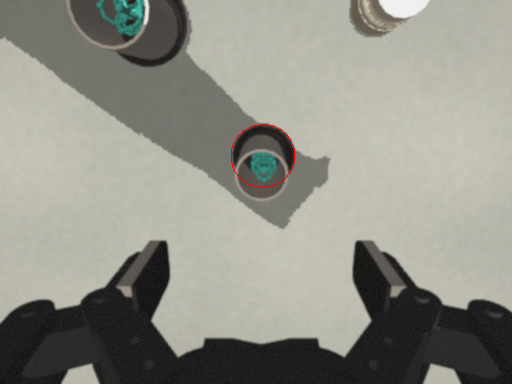

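The tall narrow flask is seated around its tree at (262,165). Next is the short wide flask.

```bash
python3 -m pendant '{"linear":[[0.04,-0.003,0],[0.08,-0.006,0],[0.12,-0.009,0],[0.16,-0.013,0],[0.2,-0.016,0],[0.24,-0.019,0],[0.28,-0.022,0],[0.32,-0.025,0]],"spin":[0,0,0,0,0,0,0,0],"claw":[-1,-1,-1,-1,-1,-1,-1,-1]}'
python3 -m pendant '{"linear":[[0.04,-0.003,0],[0.08,-0.007,0],[0.12,-0.01,0],[0.15,-0.012,0],[0.16,-0.013,0],[0.16,-0.013,0],[0.16,-0.013,0],[0.16,-0.013,0]],"spin":[0,0,0,0,0,0,0,0],"claw":[-1,-1,-1,-1,-1,-1,-1,-1]}'
python3 -c "
from h import *
look('fWS',save='pics/w7.png')"
```

```text
clock: 17.88
eef_pos: [0.4728, -0.0745, 0.2484]
eef_rot: [-179.8, -0.0, 90.0]
force: [0.2, 0.7, -0.6]
width: 1.0
finger_force: 0.0
clock: 18.55
eef_pos: [0.4612, 0.0825, 0.2495]
eef_rot: [-179.9, 0.1, 89.9]
force: [0.5, -0.0, 0.3]
width: 1.004
finger_force: 0.0
fWS top [0.4621 0.0831] wrist [0.4602 0.0838] score 55.2 TCP [0.4614 0.0822 0.2498] rpy [-1.7994e+02  4.0000e-02  8.9890e+01] tool dx,dy 0.0016 -0.0011 t 18.6
```

```bash
python3 -m pendant '{"linear":[[0.001,-0.001,0.04],[0.001,-0.001,0.08],[0.001,-0.001,0.12],[0.001,-0.001,0.155],[0.001,-0.001,0.185],[0.001,-0.001,0.2],[0.001,-0.001,0.21],[0.001,-0.001,0.21]],"spin":[0,0,0,0,0,0,0,0],"claw":[-1,-1,-1,-1,-1,-1,-1,-1]}'
python3 -m pendant '{"linear":[[0,0,0],[0,0,0],[0,0,0],[0,0,0],[0,0,0],[0,0,0],[0,0,0],[0,0,0]],"spin":[0,0,0,0,0,0,0,0],"claw":[0.5,0.5,0.5,0.5,0.5,0.5,0.5,0.5]}'
python3 -m pendant '{"linear":[[0,0,-0.01],[0,0,-0.03],[0,0,-0.06],[0,0,-0.1],[0,0,-0.14],[0,0,-0.17],[0.02,-0.014,-0.195],[0.05,-0.035,-0.195]],"spin":[0,0,0,0,0,0,0,0],"claw":[0.5,0.5,0.5,0.5,0.5,0.5,0.5,0.5]}'
python3 -m pendant '{"linear":[[0.033,-0.022,0],[0.06,-0.042,0],[0.082,-0.056,0],[0.082,-0.056,0],[0.082,-0.056,0],[0.082,-0.056,0],[0.082,-0.056,0]],"spin":[0,0,0,0,0,0,0],"claw":[0.5,0.5,0.5,0.5,0.5,0.5,0.5]}'
python3 -c "
from h import *
look('tWS',save='pics/w8.png')"
```

```text
clock: 19.27
eef_pos: [0.4584, 0.0826, 0.0377]
eef_rot: [-179.7, 0.1, 89.8]
force: [-0.4, 1.3, 0.1]
width: 0.999
finger_force: 0.0
clock: 19.93
eef_pos: [0.4616, 0.0843, 0.0413]
eef_rot: [179.8, 0.0, 90.0]
force: [0.9, -2.4, 6.4]
width: 0.733
finger_force: 55.2
clock: 20.6
eef_pos: [0.4289, 0.1349, 0.2403]
eef_rot: [179.4, -0.2, 89.7]
force: [1.8, 1.3, -2.7]
width: 0.733
finger_force: 56.3
clock: 21.18
eef_pos: [0.3695, 0.2159, 0.2349]
eef_rot: [-180.0, 0.0, 89.9]
force: [-0.5, 0.1, -2.9]
width: 0.733
finger_force: 56.1
tWS top [0.3691 0.2857] wrist [0.3683 0.2882] score 148.5 TCP [0.3697 0.2158 0.235 ] rpy [-1.7996e+02  3.0000e-02  8.9910e+01] tool dx,dy 0.0724 -0.0014 t 21.23
```

View pics/w8.png

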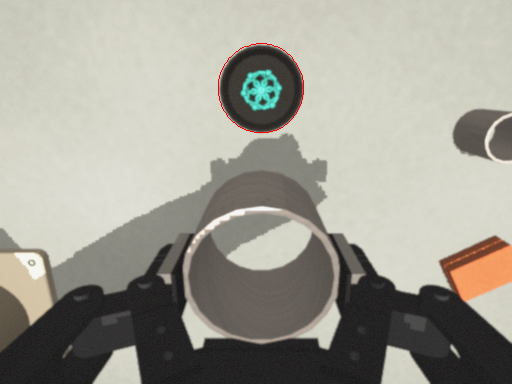

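The base is clearly found at (262,88). The opening read slightly lower than for the tall flask, so I check that this flask isn't tilted by fitting its rim.

```bash
cat >> h.py <<'E'
def held(R,zt,h,save=None):
    c=vision.get_calibration("wrist"); im=vision.grab_frame("wrist"); e=robot.get_obs()["eef_pos"]; g=im.mean(2)
    for z in (zt,zt-.003,zt+.003,zt+.006): print("rim at TCP+",z,(fit(g,c,e[:2],"flask",R,e[2]+z,.012)[0]-e[:2]).round(4),fit(g,c,e[:2],"flask",R,e[2]+z,.012)[1].round(1))
    for z in (zt,zt-h):
        q=proj(np.c_[e[0]+R*np.cos(A),e[1]+R*np.sin(A),np.full(len(A),e[2]+z)],c); cv2.polylines(im,[np.int32(q)],True,(0,0,255),1)
    if save: cv2.imwrite(save,im)
E
python3 -c "
from h import *
held(.0325,.0137,.055,'pics/w9.png')"
```

```text
rim at TCP+ 0.0137 [-0.0015  0.0019] 58.1
rim at TCP+ 0.010700000000000001 [-0.0017  0.0001] 73.7
rim at TCP+ 0.0167 [-0.0015  0.0025] 40.0
rim at TCP+ 0.019700000000000002 [0.0003 0.0045] 24.7
```

View pics/w9.png

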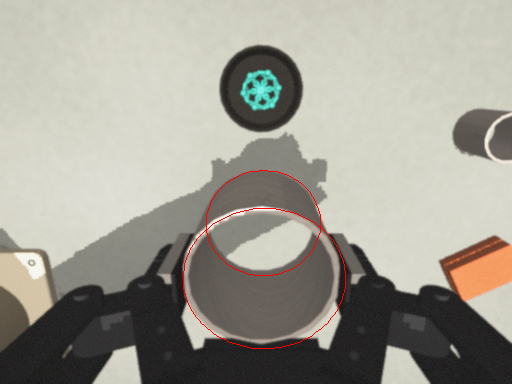

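The flask is upright and hangs about 3 mm lower in the pads. I proceed with slow final steps.

```bash
python3 -m pendant '{"linear":[[0.036,0,0],[0.06,-0.001,0],[0.072,-0.001,0],[0.072,-0.001,0],[0.072,-0.001,0],[0.072,-0.001,0.02]],"spin":[0,0,0,0,0,0],"claw":[0.5,0.5,0.5,0.5,0.5,0.5]}'
python3 -m pendant '{"linear":[[0,0,0.03],[0,0,0.06],[0,0,0.09],[0,0,0.115],[0,0,0.135],[0,0,0.15],[0,0,0.16],[0,0,0.16]],"spin":[0,0,0,0,0,0,0,0],"claw":[0.5,0.5,0.5,0.5,0.5,0.5,0.5,0.5]}'
python3 -m pendant '{"linear":[[0,0,0.001],[0,0,0.002],[0,0,0.003],[0,0,0.004],[0,0,0.005],[0,0,0.005]],"spin":[0,0,0,0,0,0],"claw":[0.5,0.5,0.5,0.5,0.5,0.5]}'
python3 -m pendant '{"linear":[[0,0,0.001],[0,0,0.002],[0,0,0.003],[0,0,0.003]],"spin":[0,0,0,0],"claw":[0.5,0.5,0.5,0.5]}'
```

```text
clock: 21.78
eef_pos: [0.3705, 0.289, 0.2183]
eef_rot: [179.7, -0.2, 89.9]
force: [0.7, -0.2, -2.2]
width: 0.732
finger_force: 56.3
clock: 22.45
eef_pos: [0.367, 0.2858, 0.0532]
eef_rot: [-179.8, 0.2, 89.9]
force: [-0.7, -0.2, -2.9]
width: 0.731
finger_force: 56.1
clock: 22.95
eef_pos: [0.3685, 0.2887, 0.0505]
eef_rot: [180.0, -0.0, 90.0]
force: [-0.1, -0.0, -2.3]
width: 0.734
finger_force: 56.1
clock: 23.28
eef_pos: [0.3685, 0.2887, 0.0476]
eef_rot: [180.0, -0.0, 90.0]
force: [-0.6, -1.0, 1.0]
width: 0.732
finger_force: 56.8
```

Contact begins at z 0.0476, and about 0.0473 was expected. I press another 2 mm, ease off, open and lift.

```bash
python3 -m pendant '{"linear":[[0,0,0.001],[0,0,0.002],[0,0,0.002],[0,0,0.002]],"spin":[0,0,0,0],"claw":[0.5,0.5,0.5,0.5]}'
python3 -m pendant '{"linear":[[0,0,-0.001],[0,0,-0.002],[0,0,-0.002],[0,0,-0.002],[0,0,-0.002],[0,0,-0.002],[0,0,-0.002],[0,0,-0.002]],"spin":[0,0,0,0,0,0,0,0],"claw":[0.5,0.5,-1,-1,-1,-1,-1,-1]}'
python3 -m pendant '{"linear":[[0,0,0],[0,0,-0.02],[0,0,-0.05],[0,0,-0.09],[0,0,-0.13],[0,0,-0.165],[0,0,-0.195],[0,0,-0.203]],"spin":[0,0,0,0,0,0,0,0],"claw":[-1,-1,-1,-1,-1,-1,-1,-1]}'
python3 -m pendant '{"linear":[[0,0,0],[0,0,0],[0,0,0]],"spin":[0,0,0],"claw":[-1,-1,-1]}'
python3 -c "
from h import *
look('tWS',save='pics/w10.png')"
```

```text
clock: 23.62
eef_pos: [0.3686, 0.2888, 0.0471]
eef_rot: [180.0, -0.1, 90.0]
force: [-4.0, -2.9, 14.1]
width: 0.735
finger_force: 58.3
clock: 24.28
eef_pos: [0.3685, 0.2886, 0.0472]
eef_rot: [-180.0, 0.0, 90.0]
force: [-0.6, -0.1, 0.2]
width: 1.002
finger_force: 0.0
clock: 24.95
eef_pos: [0.3704, 0.2901, 0.2559]
eef_rot: [179.6, -0.3, 90.0]
force: [0.2, 0.4, -0.1]
width: 0.999
finger_force: 0.0
clock: 25.2
eef_pos: [0.3675, 0.2879, 0.2484]
eef_rot: [-179.8, 0.1, 90.0]
force: [-0.3, 0.0, -0.7]
width: 1.003
finger_force: 0.0
tWS top [0.3691 0.2857] wrist [0.3683 0.288 ] score 80.5 TCP [0.3674 0.2878 0.2481] rpy [-1.7981e+02  1.5000e-01  9.0000e+01] tool dx,dy 0.0003 0.0008 t 25.25
```

View pics/w10.png

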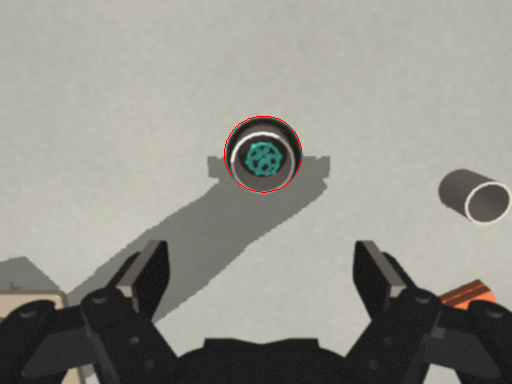

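The short wide flask is seated around its tree at (262,155). Last is the short narrow flask, now at (478,197).

```bash
python3 -m pendant '{"linear":[[-0.007,0.04,0],[-0.014,0.08,0],[-0.021,0.12,0],[-0.029,0.16,0],[-0.037,0.2,0],[-0.044,0.23,0],[-0.044,0.241,0],[-0.044,0.241,0]],"spin":[0,0,0,0,0,0,0,0],"claw":[-1,-1,-1,-1,-1,-1,-1,-1]}'
python3 -m pendant '{"linear":[[0,0,0],[0,0,0],[0,0,0],[0,0,0]],"spin":[0,0,0,0],"claw":[-1,-1,-1,-1]}'
python3 -c "
from h import *
look('fNS',save='pics/w11.png')"
```

```text
clock: 25.92
eef_pos: [0.6113, 0.243, 0.246]
eef_rot: [-179.7, 0.1, 89.8]
force: [-0.6, -0.3, -0.6]
width: 0.997
finger_force: 0.0
clock: 26.25
eef_pos: [0.6083, 0.2451, 0.2507]
eef_rot: [-180.0, -0.0, 90.1]
force: [-0.6, -0.4, 0.4]
width: 1.004
finger_force: 0.0
fNS top [0.6109 0.2429] wrist [0.6096 0.2439] score 57.7 TCP [0.6085 0.2451 0.2509] rpy [ 1.7998e+02 -1.0000e-02  9.0070e+01] tool dx,dy -0.0012 0.0011 t 26.3
```

```bash
python3 -m pendant '{"linear":[[-0.001,0,0.04],[-0.001,0,0.08],[-0.001,0,0.12],[-0.001,0,0.155],[-0.001,0,0.185],[-0.001,0,0.2],[-0.001,0,0.21],[-0.001,0,0.21]],"spin":[0,0,0,0,0,0,0,0],"claw":[-1,-1,-1,-1,-1,-1,-1,-1]}'
python3 -m pendant '{"linear":[[0,0,0],[0,0,0],[0,0,0],[0,0,0],[0,0,0],[0,0,0],[0,0,0],[0,0,0]],"spin":[0,0,0,0,0,0,0,0],"claw":[0.8,0.8,0.8,0.8,0.8,0.8,0.8,0.8]}'
python3 -m pendant '{"linear":[[0,0,-0.01],[0,0,-0.03],[0,0,-0.06],[0,0,-0.1],[0,0,-0.14],[0,0,-0.17],[0,0,-0.195],[-0.016,-0.006,-0.195]],"spin":[0,0,0,0,0,0,0,0],"claw":[0.8,0.8,0.8,0.8,0.8,0.8,0.8,0.8]}'
python3 -m pendant '{"linear":[[-0.037,-0.013,0],[-0.074,-0.026,0],[-0.111,-0.039,0],[-0.148,-0.052,0],[-0.185,-0.065,0],[-0.222,-0.078,0],[-0.259,-0.091,0],[-0.296,-0.104,0]],"spin":[0,0,0,0,0,0,0,0],"claw":[0.8,0.8,0.8,0.8,0.8,0.8,0.8,0.8]}'
python3 -m pendant '{"linear":[[-0.037,-0.013,0],[-0.074,-0.026,0],[-0.111,-0.038,0],[-0.124,-0.043,0],[-0.124,-0.043,0],[-0.124,-0.043,0],[-0.124,-0.043,0],[-0.124,-0.043,0]],"spin":[0,0,0,0,0,0,0,0],"claw":[0.8,0.8,0.8,0.8,0.8,0.8,0.8,0.8]}'
python3 -c "
from h import *
look('tNS')
held(.025,.0137,.055,'pics/w12.png')"
```

```text
clock: 26.97
eef_pos: [0.6075, 0.2433, 0.0381]
eef_rot: [-179.8, 0.1, 90.0]
force: [0.6, -0.2, 0.3]
width: 1.001
finger_force: 0.0
clock: 27.63
eef_pos: [0.611, 0.2442, 0.0428]
eef_rot: [179.8, -0.1, 90.0]
force: [0.8, -0.3, 6.5]
width: 0.572
finger_force: 51.1
clock: 28.3
eef_pos: [0.6063, 0.2307, 0.2428]
eef_rot: [179.3, -0.3, 90.2]
force: [1.5, 0.5, -0.7]
width: 0.569
finger_force: 52.3
clock: 28.97
eef_pos: [0.4979, -0.07, 0.2356]
eef_rot: [-180.0, 0.0, 90.0]
force: [0.6, 0.1, -2.3]
width: 0.571
finger_force: 52.3
clock: 29.63
eef_pos: [0.4567, -0.1913, 0.2353]
eef_rot: [-180.0, -0.0, 90.1]
force: [-0.2, 0.9, -2.5]
width: 0.567
finger_force: 52.3
tNS top [ 0.4569 -0.1228] wrist [ 0.4562 -0.1213] score 156.2 TCP [ 0.4567 -0.1913  0.2353] rpy [-1.7999e+02 -2.0000e-02  9.0120e+01] tool dx,dy 0.07 -0.0006 t 29.68
rim at TCP+ 0.0137 [-0.0015 -0.0009] 65.7
rim at TCP+ 0.010700000000000001 [-0.0018 -0.002 ] 68.4
rim at TCP+ 0.0167 [-0.0023  0.0013] 51.9
rim at TCP+ 0.019700000000000002 [0.0004 0.0011] 41.6
```

View pics/w12.png

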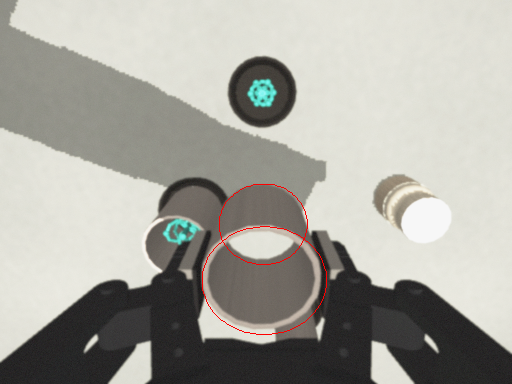

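The held flask matches the model outline, and the base is at (262,92). I move +70 mm along tool x and lower. Contact is expected near z 0.048.

```bash
python3 -m pendant '{"linear":[[0.036,0,0],[0.06,0,0],[0.071,0,0],[0.071,0,0],[0.071,0,0],[0.071,0,0.02]],"spin":[0,0,0,0,0,0],"claw":[0.8,0.8,0.8,0.8,0.8,0.8]}'
python3 -m pendant '{"linear":[[0,0,0.03],[0,0,0.06],[0,0,0.09],[0,0,0.115],[0,0,0.135],[0,0,0.15],[0,0,0.16],[0,0,0.16]],"spin":[0,0,0,0,0,0,0,0],"claw":[0.8,0.8,0.8,0.8,0.8,0.8,0.8,0.8]}'
python3 -m pendant '{"linear":[[0,0,0.001],[0,0,0.002],[0,0,0.003],[0,0,0.004],[0,0,0.005],[0,0,0.006],[0,0,0.007],[0,0,0.007]],"spin":[0,0,0,0,0,0,0,0],"claw":[0.8,0.8,0.8,0.8,0.8,0.8,0.8,0.8]}'
```

```text
clock: 30.23
eef_pos: [0.4594, -0.1223, 0.2187]
eef_rot: [179.5, 0.2, 90.0]
force: [1.0, 0.0, -2.0]
width: 0.568
finger_force: 52.4
clock: 30.9
eef_pos: [0.4548, -0.1219, 0.053]
eef_rot: [-179.7, -0.0, 89.9]
force: [-1.2, -1.1, -1.3]
width: 0.571
finger_force: 52.2
clock: 31.57
eef_pos: [0.4568, -0.1215, 0.0489]
eef_rot: [179.9, 0.0, 90.0]
force: [-1.4, 0.6, 3.5]
width: 0.565
finger_force: 52.9
```

```bash
python3 -m pendant '{"linear":[[0,0,0.001],[0,0,0.002],[0,0,0.002],[0,0,0.002]],"spin":[0,0,0,0],"claw":[0.8,0.8,0.8,0.8]}'
python3 -m pendant '{"linear":[[0,0,-0.001],[0,0,-0.003],[0,0,-0.003],[0,0,-0.003],[0,0,-0.003],[0,0,-0.003],[0,0,-0.003],[0,0,-0.003]],"spin":[0,0,0,0,0,0,0,0],"claw":[0.8,0.8,-1,-1,-1,-1,-1,-1]}'
python3 -m pendant '{"linear":[[0,0,0],[0,0,-0.02],[0,0,-0.05],[0,0,-0.09],[0,0,-0.13],[0,0,-0.165],[0,0,-0.195],[0,0,-0.201]],"spin":[0,0,0,0,0,0,0,0],"claw":[-1,-1,-1,-1,-1,-1,-1,-1]}'
python3 -m pendant '{"linear":[[0,0,0],[0,0,0],[0.02,-0.04,0],[0.03,-0.08,0],[0.04,-0.1,0],[0.04,-0.1,0],[0.04,-0.1,0],[0.04,-0.1,0]],"spin":[0,0,0,0,0,0,0,0],"claw":[-1,-1,-1,-1,-1,-1,-1,-1]}'
python3 - <<'E'
from h import *
im=vision.grab_frame("scene"); s=im[110:300,90:400]
tp=vision.grab_frame("top")[120:300,80:430]; cv2.imwrite("pics/top2.png",tp)
s=cv2.resize(s,(785,330*785//785*0+290)) if 0 else cv2.resize(s,None,fx=1.6,fy=1.6,interpolation=cv2.INTER_CUBIC)
t=cv2.resize(tp,None,fx=1.6,fy=1.6,interpolation=cv2.INTER_CUBIC)
w=max(s.shape[1],t.shape[1]); pad=lambda a:cv2.copyMakeBorder(a,0,0,0,w-a.shape[1],cv2.BORDER_CONSTANT)
cv2.imwrite("pics/end.png",np.vstack([pad(s),pad(t)])[:600])
E
```

```text
clock: 31.9
eef_pos: [0.4569, -0.1216, 0.0484]
eef_rot: [179.9, 0.0, 90.0]
force: [-5.2, 0.6, 16.3]
width: 0.566
finger_force: 54.2
clock: 32.57
eef_pos: [0.4564, -0.1214, 0.0491]
eef_rot: [-180.0, -0.0, 90.0]
force: [-0.8, -0.2, 0.3]
width: 1.003
finger_force: 0.0
clock: 33.23
eef_pos: [0.4591, -0.1221, 0.2562]
eef_rot: [179.4, 0.1, 90.0]
force: [0.7, -0.3, 0.2]
width: 1.001
finger_force: 0.0
clock: 33.9
eef_pos: [0.3565, -0.0815, 0.2493]
eef_rot: [-179.9, -0.0, 90.0]
force: [0.2, 0.3, 0.0]
width: 1.003
finger_force: 0.0
```

View pics/end.png

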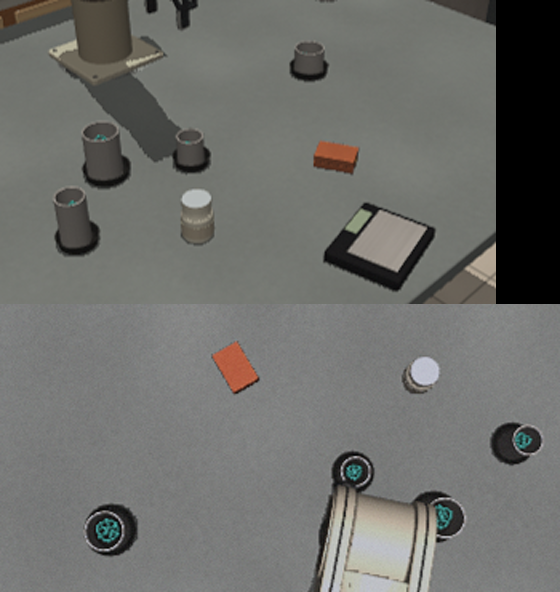

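The final view shows all four flasks standing upright in their matching bases: composite positions (101,150), (190,150), (75,215) and (309,60). The jar and mould have not moved, and the gripper is clear. Handing in.

```bash
python3 -c "
from plant import robot
print(robot.finish_job())"
```

```text
the job is handed in; nothing more can be done
None
```

All four flasks are seated upright over the trees of their own diameter and height, the jar and mould were left where they were, and the job was handed in at about 34 s of the 107 s allowed.

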